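Seat the cherry disc in the vacuum plate and start the vacuum

ROBOT

A 7-joint arm with a two-finger parallel gripper is mounted at the origin on the work surface. World frame = base frame: x ahead of the robot, y to its left, z up, the work surface at z = 0. Lengths are in m, angles in rad, forces in N, time in s.
With the tool pointing down it reaches from about 0.4 to 0.85 m from the base axis. Payload 10.4 kg.
Tool frame: the origin (TCP) lies at the very end of the fingers, on their centre line; the grasp point (between the pads) lies 19 mm behind it (manip.grip_depth is the distance from the TCP to the grasp point, in m); z points along the fingers, x is the direction in which the jaws open and shut, and the axes are right-handed (so a half turn about z gives the same grasp; the last joint's range is limited). The gripper opens to 85 mm and grips with 20 to 120 N. Pads are 22 mm wide; open, the fingers measure 114 mm over their backs; the gripper's body (76 mm by 85 mm) begins 54 mm behind the grasp point. The pads swing forward as they close: fully open they stand 13 mm farther back than shut.
Start: joints at [-1.183, 0.332, -0.065, 1.46, 0.022, 1.35, -0.088], TCP at [0.25, 0.573, 0.231] pointing down, gripper open.
Joint ranges: [-2.6, 2.6], [-0.5, 2.12], [-1.47, 1.34], [0.16, 2.42], [-1.27, 4.41], [0.06, 2.06], [-2.6, 2.6]. Speed limits (rad/s): [2.22, 2.22, 2.79, 2.79, 3.14, 3.14, 3.14].

INTERFACE

Orientations are given as a unit quaternion [x, y, z, w].
In Python, from workcell import manip, cams gives the robot as it stands. The module is installed in compiled form; this text tells all that it offers.
- The arm moves only by the tool move_arm, never from a script. Its arguments are lists of equal length, an entry for each row: "claw": the opening, from 0 (shut) to 1 (fully open); "dp": the shift along the tool's x, y, z as a fraction of full scale, a list of three; "turn": the turn, a rotation vector about the tool's x, y, z as a fraction of full scale, a list of three. A call has 1 to 8 rows; each row shifts and turns the commanded pose from where the row before left it, along the tool's axes as they then stand; what a row does not reach is not made up. Full scale, the value 1, is 200 mm for a shift and 45 degrees for a turn. A row lasts 1/12 s, in which the tool goes at most 41.7 mm and 7.16 degrees, less where a joint would pass 70% of its speed; a pose out of reach is approached as far as the arm can. A call with a number of a shift or a turn outside -1 to 1 is refused whole. A call with a gripper value outside its range is refused whole. The fingers move at their own pace and stop on an object; "grip_force" is the grip in N (left out, the last holds). Time passes only in rows, so rows that do not move let the fingers close. It gives the time, the measured TCP pose, the force and the opening at its end, in the units of the state.
- manip.get_obs(): the state, without advancing time (a new reading comes with each control period).
- cams.camera(name): name is "scene" or "top"; returns the picture (420x560x3 uint8, red, green, blue); there is no depth.
- cams.camera_info(name): a dict with "fx", "fy", "cx", "cy" (pixels), "pose" (4x4, takes a point from camera to world coordinates). Camera axes: x right, y down, z forward; pixel columns grow to the right and rows downward; lengths in m; the calibration is good to about 2 mm. A picture is of the moment at which its call begins. camera_info takes no time and is no camera call.
- manip.hand_in(): hands the job in, once; it reports no verdict.
The state is a dict: "clock": time; "joint_pos": joint angles; "joint_velocities": joint speeds; "tau": joint torques, N m; "position": TCP position; "ee_rot": TCP orientation; "ft_force": force on the tool from outside, world axes, zero at the start; "torque": the same for the moment, N m; "grip_width": opening from 0.0 (shut) to 1.0 (fully open).
Only numpy, scipy, OpenCV 4.12 (cv2) and the standard library are available. Lean on these libraries where they do the work, as an engineer would, in place of code of your own. Each camera call takes 0.05 s, during which the arm holds its last target.

TASK

The reddish-brown cherry wood disc lies loose on the flat aluminium vacuum plate, beside its round black-floored recess. With the fingertips nudge it along the plate, over the recess edge, until it drops in and lies flat and flush, without picking it up or squeezing it hard; only then press the green button right down to start the vacuum, and let it spring back. Do not press the red button, and leave everything else on the bench where it is.

Things in the scene. Friction and masses are not known exactly. Their poses are not given: they have to be found in the camera images.
- disc: loose flat disc of reddish-brown cherry wood, 60 mm in diameter, 8 mm thick, about 30 g; origin at the centre of its underside, z up (its axis). It starts lying flat on top of the vacuum plate, wholly on the flat land beside the recess; its yaw means nothing. Pushed, it tips when its centre is about 10 mm short of the recess centre; a few mm short it may hang tilted on the rim (about 0.13 rad): push it on.
- nest: vacuum plate: fixed flat aluminium block 150 mm (its x) by 230 mm (its y) by 20 mm high, lying on the bench at any yaw; origin at the centre of its underside, z up. Its top, 20 mm above the bench, is one smooth flat land with a single round recess near its -y end; four flat screw heads lie in its corners (0.6 mm, look only) and a small brass fitting points out of the -y end face.
- recess (a point): centre of the recess floor, at (0, -55, 12) mm in the plate's frame: round, black floor, 64 mm in diameter (2 mm of play all round the disc) and 8 mm deep, so that the seated disc is flush with the plate's top, its underside 12 mm above the bench.
- start (a joint): travel of the green button in m: 0 is up, 0.006 fully down; sprung, 1.5 N to begin moving and about 5 N fully down; returns by itself.
- start_top (a point): middle of the top face of the green button (28 mm in diameter, pressed straight down), 58 mm above the bench; it stands in a black collar 44 mm in diameter, whose top is at 52 mm, on a fixed grey box 60 x 60 x 40 mm. The green and red boxes may stand either way round.
- stop (a joint): travel of the red button in m, 0 is up, 0.006 fully down; must not be pressed.
- stop_top (a point): middle of the top face of the red button, 58 mm above the bench, on a box like the green one's.
- spare: bystander: loose pale wooden disc, 76 mm in diameter, 14 mm thick, lying on the bench, too big for the recess; origin at the centre of its underside.
- bowl: bystander: wooden bowl, 140 mm in diameter, 55 mm high; origin at the centre of its underside.
- wax: bystander: amber glass jar with brass cap, 64 mm in diameter, 65 mm high; origin at the centre of its underside.
- gouge: bystander: turning gouge lying along its x, wooden handle 26 mm thick from x = -200 to 0 mm, steel blade to x = +170 mm; origin under the ferrule.
- finial: bystander: turned wooden finial standing upright, 44 mm in diameter at its foot, 80 mm high; origin at the centre of its underside.
- tape: bystander: yellow roll of tape lying flat, 100 mm in diameter, 25 mm high; origin at the centre of its underside.
Mind the look-alikes: they are no part of the job. What is shaped like the disc but white or yellow is not meant.

How it is judged:
By the outcome, as a careful person would: the job done as asked, in the order asked, and still so for the second after the job is handed in, with the robot touching nothing.
It also fails if it takes over 50 s, if anything falls off the work surface, if the arm or the gripper's body presses on something with over 40 N, if the wrist force passes 120 N, or if a joint passes its speed limit or range.

## Working session

There is one attempt and no reset: what is moved stays moved. The work goes in short steps, Python scripts to look and compute and a tool call to move; the robot and the scene stay as the last step left them, time stands still between calls to the robot, and variables do not carry over. Pictures are saved under pics/ and viewed, and the job is handed in when it is done.

Besides the shell and the picture viewer there is one more tool, called after "Request:" by a JSON object that holds its "name" and its "arguments". move_arm: Moves the arm, as the interface text tells. Shift numbers are shares of 200 mm and turn numbers shares of 45 degrees, none past 1 either way. Its arguments: {"type":"object","properties":{"claw":{"type":"array","items":{"type":"number"}},"dp":{"type":"array","items":{"type":"array","items":{"type":"number"}}},"turn":{"type":"array","items":{"type":"array","items":{"type":"number"}}},"grip_force":{"type":"number"}},"required":["claw","dp","turn"]}

```bash
mkdir -p pics
python3 - <<'E'
from workcell import manip, cams
import cv2, numpy as np
np.set_printoptions(precision=4,suppress=True)
for n in ("scene","top"):
    im=cams.camera(n); cv2.imwrite(f"pics/{n}0.png",im[:,:,::-1])
    i=cams.camera_info(n); print(n,i)
o=manip.get_obs(); print(o, manip.grip_depth)
E
```

```text
scene {'fx': 451.79027335148265, 'fy': 451.79027335148265, 'cx': 278.6732465209666, 'cy': 207.1118948621132, 'pose': array([[-0.6133,  0.4792, -0.6279,  1.2989],
       [ 0.7898,  0.3611, -0.4958,  0.5772],
       [-0.0108, -0.8   , -0.6   ,  0.8034],
       [ 0.    ,  0.    ,  0.    ,  1.    ]])}
top {'fx': 488.16450206931887, 'fy': 488.16450206931887, 'cx': 286.8464853552976, 'cy': 212.5436858457312, 'pose': array([[-0.0128, -0.9914,  0.1302,  0.3717],
       [-0.9997,  0.0154,  0.0192, -0.0338],
       [-0.021 , -0.1299, -0.9913,  1.5041],
       [ 0.    ,  0.    ,  0.    ,  1.    ]])}
{'clock': 0.1, 'joint_pos': array([-1.1826,  0.3328, -0.0647,  1.4608,  0.0216,  1.3499, -0.0885]), 'joint_velocities': array([ 0.0006, -0.0013, -0.0017, -0.0013, -0.0022,  0.0001,  0.0023]), 'tau': array([  0.001 , -62.6747,   0.0487, -39.243 ,   0.0162,   0.007 ,
         0.    ]), 'position': array([0.2495, 0.5727, 0.2306]), 'ee_rot': array([ 0.8365,  0.548 , -0.0005,  0.0004]), 'ft_force': array([-0.3634, -0.6405,  0.0599]), 'torque': array([-0.011 ,  0.0305,  0.0205]), 'grip_width': 0.9987404876910552} 0.0187
```

View pics/scene0.png

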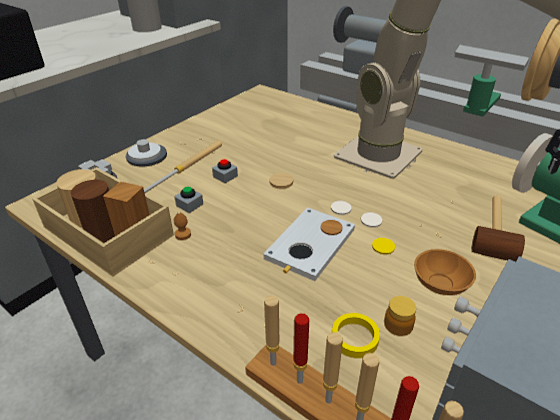

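View pics/top0.png

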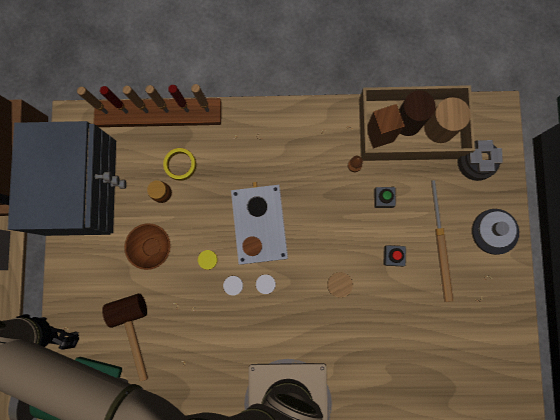

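The top view shows the plate around pixel (259,223), its black recess at (257,207), the cherry disc at (252,245), the green button at (387,196) and the red one at (396,256). The scene view agrees: disc (331,227), recess (300,251), green (187,191). Next I'll measure each of these.

```bash
cat > h.py <<'E'
from workcell import manip, cams
import cv2, numpy as np
np.set_printoptions(precision=4,suppress=True)
def ray(n,uv,z):
    i=cams.camera_info(n);P=i["pose"]
    d=P[:3,:3]@np.array([(uv[0]-i["cx"])/i["fx"],(uv[1]-i["cy"])/i["fy"],1.])
    return P[:3,3]+d*(z-P[2,3])/d[2]
def blob(mask,box):
    x0,y0,x1,y1=box; m=np.zeros(mask.shape,np.uint8); m[y0:y1,x0:x1]=mask[y0:y1,x0:x1]
    c,_=cv2.findContours(m,cv2.RETR_EXTERNAL,cv2.CHAIN_APPROX_NONE)
    return max(c,key=cv2.contourArea) if c else None
def world(n,c,z): return np.array([ray(n,p[0],z) for p in c])
def circ(n,c,z):
    w=world(n,c,z)[:,:2]
    (x,y),r=cv2.minEnclosingCircle((w*1000).astype(np.float32))
    M=cv2.moments((w*1e4).astype(np.float32)); 
    return np.array([M['m10']/M['m00']/10,M['m01']/M['m00']/10]),2*r,2*np.sqrt(M['m00']/100/np.pi)
def masks(im):
    h=cv2.cvtColor(im,cv2.COLOR_RGB2HSV); H,S,V=[h[...,k].astype(int) for k in range(3)]
    return dict(disc=((H<14)|(H>172))&(S>90)&(V>60), dark=(V<45), green=(H>45)&(H<85)&(S>90)&(V>50), red=((H<6)|(H>174))&(S>170)&(V>100), plate=(S<70)&(V>100))
E
python3 - <<'E'
from h import *
boxes=dict(top=dict(disc=(232,228,275,265,.028),dark=(242,192,273,222,.020),green=(372,183,402,210,.058),red=(383,243,410,270,.058),plate=(225,178,292,268,.020)),
 scene=dict(disc=(312,212,348,240,.028),dark=(282,236,318,262,.020),green=(172,178,205,205,.058),red=(210,152,240,175,.058),plate=(260,203,360,280,.02)))
for n in boxes:
    im=cams.camera(n); m=masks(im)
    cv2.imwrite(f"pics/{n}1.png",cv2.resize(im[175:275,220:420,::-1] if n=="top" else im[140:290,160:370,::-1],None,fx=3.8,fy=3.8,interpolation=cv2.INTER_CUBIC))
    for k,b in boxes[n].items():
        c=blob(m[k].astype(np.uint8),b[:4]); 
        if c is None: print(n,k,None);continue
        print(n,k,cv2.contourArea(c),*circ(n,c,b[4]))
        if k=="plate":
            w=(world(n,c,.02)[:,:2]*1000).astype(np.float32); r=cv2.minAreaRect(w); print(r, cv2.boxPoints(r))
E
```

```text
top disc 260.5 [465.576  102.1396] 58.004417419433594 55.181750779664924
top dark 263.5 [587.2793  86.7164] 60.077938079833984 56.67289838156595
top green 50.0 [ 610.102  -305.2265] 25.93511962890625 23.96200702738388
top red 53.0 [ 430.9752 -327.9833] 26.359954833984375 24.07035269876935
top plate 3624.5 [533.5381  81.6127] 272.7098693847656 208.68049854349388
((533.51708984375, 81.5771484375), (231.64212036132812, 152.9956817626953), 5.959678649902344) [[410.3793 145.636 ]
 [426.2647  -6.5328]
 [656.6548  17.5183]
 [640.7695 169.6871]]Traceback (most recent call last):
  File "<stdin>", line 10, in <module>
  File "h.py", line 17, in circ
    return np.array([M['m10']/M['m00']/10,M['m01']/M['m00']/10]),2*r,2*np.sqrt(M['m00']/100/np.pi)
                     ~~~~~~~~^~~~~~~~~
ZeroDivisionError: float division by zero
```

```bash
ls pics
```

```text
scene0.png
scene1.png
top0.png
top1.png
```

View pics/scene1.png

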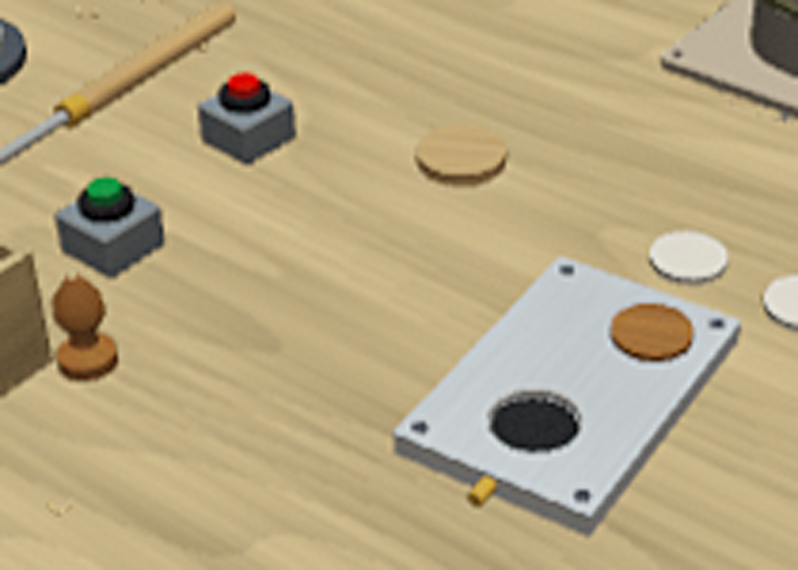

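Run:
```python
from h import *
im=cv2.imread("pics/scene0.png")[:,:,::-1].copy()
hsv=cv2.cvtColor(im,cv2.COLOR_RGB2HSV)
for p in [(331,227),(300,251),(187,189),(225,163),(310,230)]: print(p,hsv[p[1],p[0]])
H,S,V=[hsv[...,k].astype(int) for k in range(3)]
for k,m,b,z in [("disc",(S>100)&(H<18),(312,215,350,240),.028),("dark",V<60,(282,238,318,265),.020),("green",(H>45)&(H<85)&(S>90)&(V>50),(172,178,205,205),.058),("red",((H<6)|(H>174))&(S>170),(210,152,240,175),.058)]:
    c=blob(m.astype(np.uint8),b); print(k,cv2.contourArea(c),*circ("scene",c,z)) if c is not None else print(k)
```

```text
(331, 227) [ 16 160 159]
(300, 251) [100  33  47]
(187, 189) [ 71 225 153]
(225, 163) [  1 255 177]
(310, 230) [ 94  10 203]
disc 225.0 [472.2236 103.5886] 62.18991470336914 57.24981516629657
dark 199.0 [594.7093  89.2679] 55.351165771484375 49.34301409385794
green 45.0 [ 614.0022 -302.4029] 37.15608215332031 29.205363312782946
red 34.0 [ 436.3727 -323.7411] 37.47819137573242 29.008249844949525
```

The scene crop shows the disc and recess clearly on the plate. Once I allow for the visible side walls, it agrees with the top view: disc-to-recess is about (122,-15) mm in both. The plate rectangle (231.6 x 153 mm) matches its given size and predicts the recess at (588,87) mm, and I measured (587,87).

I'll turn the tool so its y lies along the push direction (-7°) and use the part-open fingers as a two-pronged fork.

Request:
{"name": "move_arm", "arguments": {"claw": [0.4,0.4,0.4,0.4], "dp": [[0,0,0],[0,0,0],[0,0,0],[0,0,0]], "turn": [[0,0,-0.125],[0,0,-0.125],[0,0,-0.12],[0,0,0]]}}

```text
clock: 0.53
position: [0.2496, 0.5729, 0.2311]
ee_rot: [0.747, 0.665, -0.0, 0.0]
ft_force: [1.2, -0.8, 0.5]
grip_width: 0.451
```

```bash
cat >> h.py <<'E'
from scipy.spatial.transform import Rotation as R
def st(tgt=None):
    o=manip.get_obs(); r=R.from_quat(o["ee_rot"]).as_matrix(); p=o["position"]
    print("t",round(o["clock"],2),"p",p*1000,"F",o["ft_force"],"w",round(o["grip_width"],3),"q",o["joint_pos"])
    print("tool y ang",np.degrees(np.arctan2(r[1,1],r[0,1])),"tool z",r[:,2])
    if tgt is not None: print("dp total (units)",r.T@(np.array(tgt)/1000-p)/.2)
E
python3 -c "
from h import *
st((415,107,180))"
```

```text
t 0.53 p [249.5581 572.9254 231.1174] F [ 1.1997 -0.7502  0.5392] w 0.451 q [-1.1517  0.3342 -0.1043  1.4584  0.0349  1.3511  0.1971]
tool y ang -6.633146206268064 tool z [-0.0002 -0.0003 -1.    ]
dp total (units) [-2.2184  1.0908  0.2561]
```

Request:
{"name": "move_arm", "arguments": {"claw": [0.4,0.4,0.4,0.4,0.4,0.4,0.4,0.4], "dp": [[-0.14,0.07,0.01],[-0.14,0.07,0.01],[-0.14,0.07,0.01],[-0.14,0.07,0.01],[-0.14,0.07,0.01],[-0.14,0.07,0.01],[-0.14,0.07,0.01],[-0.14,0.07,0.01]], "turn": [[0,0,0],[0,0,0],[0,0,0],[0,0,0],[0,0,0],[0,0,0],[0,0,0],[0,0,0]]}}

```text
clock: 1.2
position: [0.3342, 0.3357, 0.2153]
ee_rot: [0.75, 0.662, 0.0, -0.0]
ft_force: [1.2, 0.0, 1.3]
grip_width: 0.401
```

Request:
{"name": "move_arm", "arguments": {"claw": [0.4,0.4,0.4,0.4,0.4,0.4,0.4,0.4], "dp": [[-0.14,0.06,0.02],[-0.14,0.06,0.02],[-0.14,0.06,0.02],[-0.14,0.06,0.02],[-0.14,0.06,0.02],[-0.14,0.06,0.02],[-0.14,0.06,0.02],[0,0,0]], "turn": [[0,0,0],[0,0,0],[0,0,0],[0,0,0],[0,0,0],[0,0,0],[0,0,0],[0,0,0]]}}

```text
clock: 1.87
position: [0.3948, 0.1273, 0.1868]
ee_rot: [0.752, 0.66, -0.0, 0.0]
ft_force: [-1.1, -0.0, -0.3]
grip_width: 0.4
```

```bash
python3 -c "
from h import *
st((417,107,60))
for n in ('top','scene'): cv2.imwrite(f'pics/{n}2.png',cams.camera(n)[:,:,::-1])"
```

```text
t 1.87 p [394.7659 127.2696 186.7696] F [-1.1377 -0.0409 -0.2544] w 0.4 q [-0.6928 -0.1208  0.2537  2.0486  0.0328  1.2108  0.9881]
tool y ang -7.467416279361492 tool z [-0.0004 -0.0007 -1.    ]
dp total (units) [-0.0856  0.1236  0.6339]
```

Request:
{"name": "move_arm", "arguments": {"claw": [0.4,0.4,0.4,0.4,0.4,0.4], "dp": [[-0.04,0.06,0.12],[-0.045,0.064,0.12],[0,0,0.13],[0,0,0.13],[0,0,0.13],[0,0,0]], "turn": [[0,0,-0.012],[0,0,0],[0,0,0],[0,0,0],[0,0,0],[0,0,0]]}}

```text
clock: 2.47
position: [0.4136, 0.1129, 0.0575]
ee_rot: [0.745, 0.667, -0.003, -0.001]
ft_force: [-1.2, -0.4, -1.6]
grip_width: 0.401
```

```bash
python3 -c "
from h import *
st((417,107.3,23))
for n in ('top','scene'): cv2.imwrite(f'pics/{n}3.png',cv2.resize(cams.camera(n)[140:290,200:410,::-1],None,fx=3.5,fy=3.5,interpolation=cv2.INTER_CUBIC))"
```

```text
t 2.47 p [413.5742 112.9366  57.4854] F [-1.2456 -0.4123 -1.5677] w 0.401 q [-0.6633  0.0914  0.3022  2.1556 -0.0339  0.9056  1.1188]
tool y ang -6.349283748507535 tool z [-0.006  -0.0028 -1.    ]
dp total (units) [-0.0255  0.0211  0.1724]
```

View pics/top3.png

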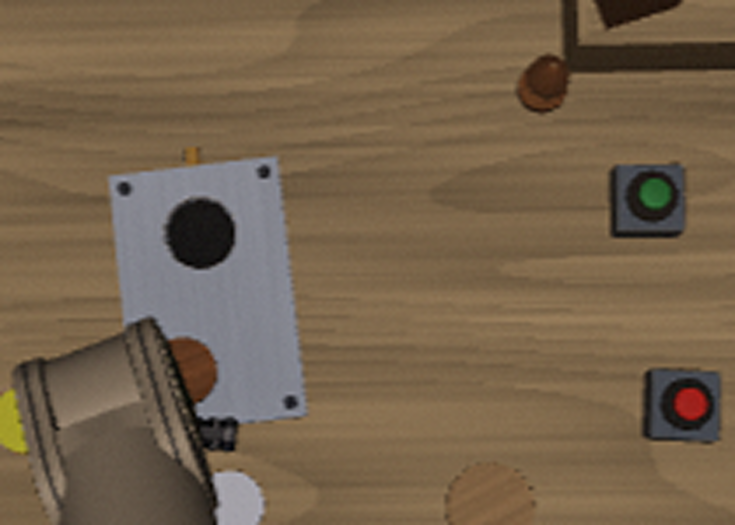

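View pics/scene3.png

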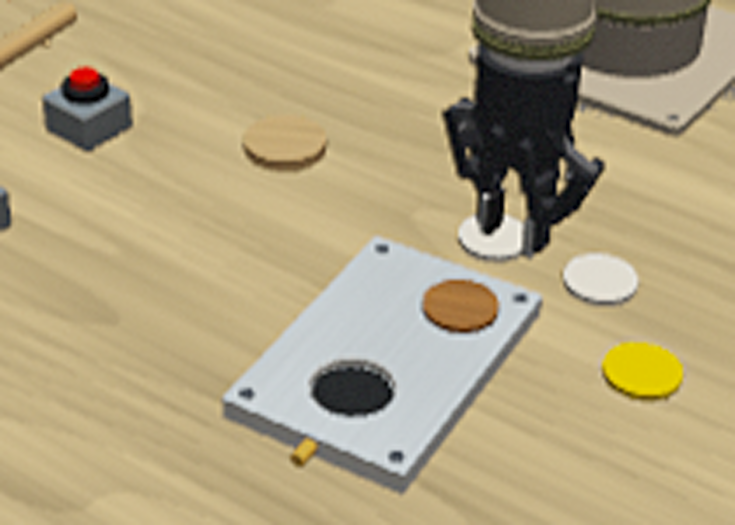

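The scene view shows the fork poised behind the disc (disc at about (460,305) in the crop), with both fingers above the plate edge. Now I'll lower it to 23 mm.

Request:
{"name": "move_arm", "arguments": {"claw": [0.4,0.4,0.4,0.4,0.4], "dp": [[-0.025,0.02,0.05],[0,0,0.05],[0,0,0.04],[0,0,0.02],[0,0,0]], "turn": [[0,0,0],[0,0,0],[0,0,0],[0,0,0],[0,0,0]]}}

```text
clock: 2.98
position: [0.4193, 0.1072, 0.0284]
ee_rot: [0.745, 0.667, -0.001, -0.0]
ft_force: [-0.2, 1.0, 0.5]
grip_width: 0.4
```

```bash
python3 -c "
from h import *
st((417,107.3,23))"
```

```text
t 2.98 p [419.3128 107.246   28.4426] F [-0.1975  0.9817  0.5335] w 0.4 q [-0.6468  0.1506  0.3082  2.1704 -0.0616  0.83    1.1597]
tool y ang -6.354389260113503 tool z [-0.0014 -0.0006 -1.    ]
dp total (units) [-0.001  -0.0115  0.0272]
```

Request:
{"name": "move_arm", "arguments": {"claw": [0.4,0.4,0.4], "dp": [[0,0,0.014],[0,0,0.013],[0,0,0]], "turn": [[0,0,0.012],[0,0,0],[0,0,0]]}}

```text
clock: 3.23
position: [0.4198, 0.1075, 0.0237]
ee_rot: [0.748, 0.663, -0.0, -0.0]
ft_force: [-0.4, 0.3, -0.1]
grip_width: 0.4
```

```bash
python3 -c "
from h import *
st((552.3,91.2,23))"
```

```text
t 3.23 p [419.826  107.4763  23.678 ] F [-0.3979  0.2762 -0.1339] w 0.4 q [-0.6464  0.1601  0.3084  2.1731 -0.0666  0.817   1.1545]
tool y ang -6.8894874726896 tool z [-0.0001  0.0001 -1.    ]
dp total (units) [-0.0013  0.6673  0.0033]
```

Request:
{"name": "move_arm", "arguments": {"claw": [0.4,0.4,0.4,0.4,0.4,0.4,0.4,0.4], "dp": [[0,0.02,0.002],[0,0.02,0.001],[0,0.02,0],[0,0.02,0],[0,0.02,0],[0,0.02,0],[0,0.02,0],[0,0,0]], "turn": [[0,0,0],[0,0,0],[0,0,0],[0,0,0],[0,0,0],[0,0,0],[0,0,0],[0,0,0]]}}

```text
clock: 3.9
position: [0.4486, 0.1039, 0.0234]
ee_rot: [0.748, 0.663, 0.0, 0.0]
ft_force: [1.2, 0.5, 0.7]
grip_width: 0.396
```

```bash
cat >> h.py <<'E'
def look(k):
    im=cams.camera('scene'); cv2.imwrite(f'pics/scene{k}.png',cv2.resize(im[160:290,230:390,::-1],None,fx=4.5,fy=4.5,interpolation=cv2.INTER_CUBIC))
    hsv=cv2.cvtColor(im,cv2.COLOR_RGB2HSV);H,S,V=[hsv[...,j].astype(int) for j in range(3)]
    c=blob(((S>100)&(H<18)).astype(np.uint8),(270,212,350,268))
    if c is not None: print("disc scene (minus 4,3 bias)",cv2.contourArea(c),*circ("scene",c,.028))
E
python3 -c "
from h import *
st((552.3,91.2,23)); look(4)"
```

```text
t 3.9 p [448.5766 103.9311  23.3769] F [1.2283 0.5254 0.736 ] w 0.396 q [-0.6196  0.2167  0.3174  2.1094 -0.091   0.8275  1.2029]
tool y ang -6.903161912307688 tool z [ 0.0006  0.     -1.    ]
dp total (units) [-0.0009  0.5225  0.0022]
disc scene (minus 4,3 bias) 231.0 [489.6063 101.7032] 65.32527923583984 57.296643310892414
```

View pics/scene4.png

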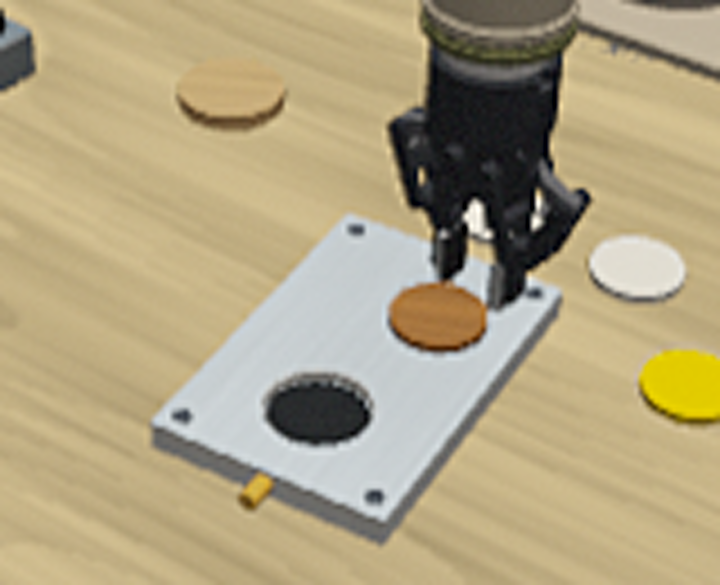

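The fork is in contact and has moved the disc about 17 mm. In the crop the disc is at (438,315) and the recess at (318,408). I'll keep pushing.

Request:
{"name": "move_arm", "arguments": {"claw": [0.4,0.4,0.4,0.4,0.4,0.4,0.4,0.4], "dp": [[0,0.025,0],[0,0.025,0],[0,0.025,0],[0,0.025,0],[0,0.025,0],[0,0.025,0],[0,0.025,0],[0,0.02,0]], "turn": [[0,0,0],[0,0,0],[0,0,0],[0,0,0],[0,0,0],[0,0,0],[0,0,0],[0,0,0]]}}

```text
clock: 4.62
position: [0.4871, 0.0993, 0.0233]
ee_rot: [0.748, 0.663, 0.0, 0.0]
ft_force: [-0.3, -0.4, -0.3]
grip_width: 0.401
```

Request:
{"name": "move_arm", "arguments": {"claw": [0.4,0.4,0.4,0.4,0.4,0.4,0.4], "dp": [[0,0.025,0],[0,0.025,0],[0,0.025,0],[0,0.02,0],[0,0.02,0],[0,0.01,0],[0,0,0]], "turn": [[0,0,0],[0,0,0],[0,0,0],[0,0,0],[0,0,0],[0,0,0],[0,0,0]]}}

```text
clock: 5.2
position: [0.5117, 0.0963, 0.0233]
ee_rot: [0.748, 0.663, 0.0, 0.0]
ft_force: [0.1, -0.3, -0.3]
grip_width: 0.4
```

```bash
python3 -c "
from h import *
st((552.3,91.2,23)); look(5)"
```

```text
t 5.2 p [511.683   96.2502  23.2996] F [ 0.0719 -0.2747 -0.2682] w 0.4 q [-0.5585  0.337   0.3257  1.9603 -0.1393  0.8653  1.2911]
tool y ang -6.89758807642997 tool z [ 0.0002 -0.0001 -1.    ]
dp total (units) [-0.0007  0.2046  0.0015]
disc scene (minus 4,3 bias) 270.0 [553.8395  94.6454] 68.07630157470703 59.13341129379515
```

View pics/scene5.png

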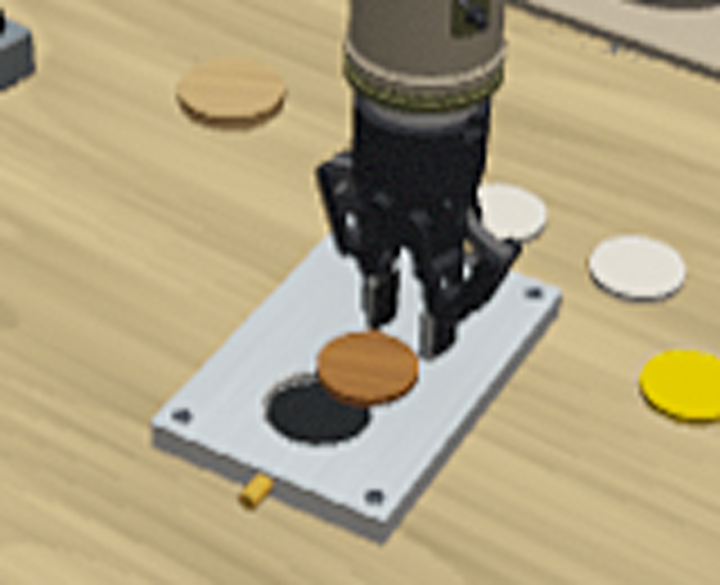

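The disc, at (368,368), already overhangs the recess rim, and the line to the recess centre (318,408) is right. I'll continue more slowly.

Request:
{"name": "move_arm", "arguments": {"claw": [0.4,0.4,0.4,0.4,0.4,0.4,0.4,0.4], "dp": [[0,0.02,0],[0,0.02,0],[0,0.02,0],[0,0.02,0],[0,0.02,0],[0,0.02,0],[0,0.015,0],[0,0.015,0]], "turn": [[0,0,0],[0,0,0],[0,0,0],[0,0,0],[0,0,0],[0,0,0],[0,0,0],[0,0,0]]}}

```text
clock: 5.92
position: [0.5414, 0.0927, 0.0233]
ee_rot: [0.748, 0.663, -0.0, -0.0]
ft_force: [-0.9, 0.1, 0.4]
grip_width: 0.401
```

Request:
{"name": "move_arm", "arguments": {"claw": [0.4,0.4,0.4,0.4,0.4], "dp": [[0,0.01,0],[0,0.01,0],[0,0.01,0],[0,0.01,0],[0,0,0]], "turn": [[0,0,0],[0,0,0],[0,0,0],[0,0,0],[0,0,0]]}}

```text
clock: 6.33
position: [0.5493, 0.0918, 0.0233]
ee_rot: [0.748, 0.663, 0.0, 0.0]
ft_force: [0.2, -0.0, 0.5]
grip_width: 0.4
```

```bash
python3 -c "
from h import *
st((552.3,91.2,23)); look(6)"
```

```text
t 6.33 p [549.334   91.7632  23.3288] F [ 0.1672 -0.0017  0.5482] w 0.4 q [-0.5226  0.4066  0.3263  1.8664 -0.1633  0.8941  1.332 ]
tool y ang -6.890403893316972 tool z [ 0.0003  0.     -1.    ]
dp total (units) [-0.001   0.0151  0.0016]
disc scene (minus 4,3 bias) 297.5 [592.5304  91.1767] 73.41979217529297 60.28526870179316
```

View pics/scene6.png

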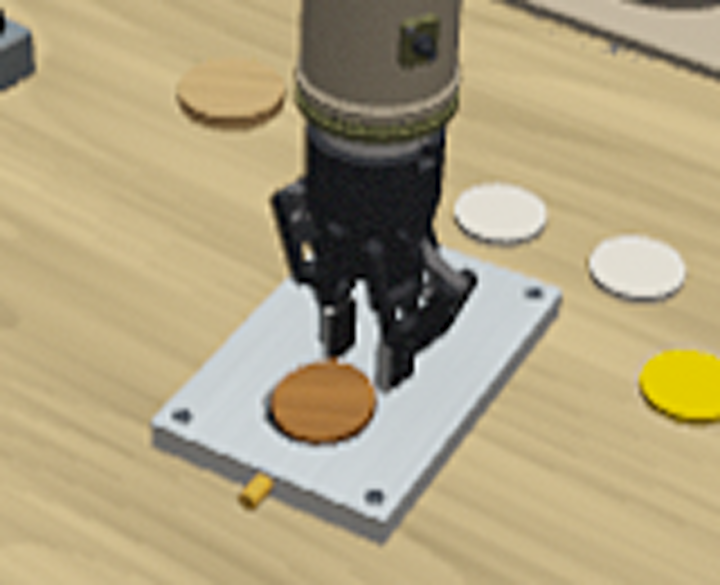

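The disc has tipped: its front is in and its rear edge is still hanging on the rim near the fingers. I'll nudge it on by small steps.

Request:
{"name": "move_arm", "arguments": {"claw": [0.4,0.4,0.4,0.4,0.4,0.4], "dp": [[0,0.008,0],[0,0.007,0],[0,0.005,0],[0,0.005,0],[0,0,0],[0,0,0]], "turn": [[0,0,0],[0,0,0],[0,0,0],[0,0,0],[0,0,0],[0,0,0]]}}

```text
clock: 6.88
position: [0.554, 0.0912, 0.0233]
ee_rot: [0.748, 0.663, 0.0, -0.0]
ft_force: [0.1, -0.2, -0.2]
grip_width: 0.401
```

```bash
python3 -c "
from h import *
st((552.3,91.2,23)); look(7)"
```

```text
t 6.88 p [553.9712  91.2042  23.2931] F [ 0.0564 -0.1578 -0.2188] w 0.401 q [-0.5181  0.4154  0.3261  1.8544 -0.1661  0.8982  1.3367]
tool y ang -6.889740272560882 tool z [ 0.      0.0001 -1.    ]
dp total (units) [-0.001  -0.0083  0.0015]
disc scene (minus 4,3 bias) 258.5 [597.6084  92.849 ] 58.827980041503906 55.906461918917486
```

View pics/scene7.png

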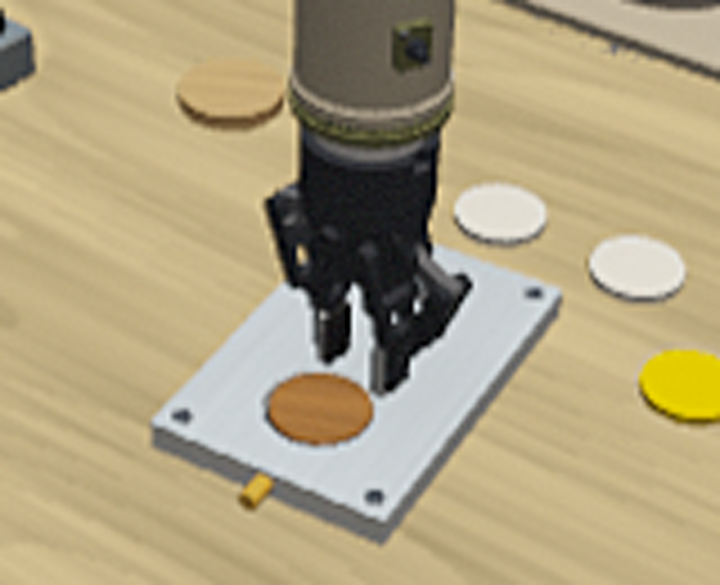

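The disc now lies flush: it is a clean ellipse at (320,408) filling the recess, with no side wall showing. I'll lift off and close the fingers, then head for the green button.

Request:
{"name": "move_arm", "arguments": {"claw": [0.4,0.4,0.4,0,0,0,0,0], "dp": [[0,0,-0.05],[0,0,-0.1],[0,0,-0.15],[0,0,-0.15],[0,0,-0.15],[0,0,-0.1],[0,0,0],[0,0,0]], "turn": [[0,0,0],[0,0,0],[0,0,0],[0,0,0],[0,0,0],[0,0,0],[0,0,0],[0,0,0]]}}

```text
clock: 7.6
position: [0.5546, 0.0914, 0.1651]
ee_rot: [0.748, 0.663, 0.001, 0.0]
ft_force: [-0.4, -0.6, -1.0]
grip_width: 0.004
```

```bash
python3 -c "
from h import *
st((609,-305,150))
"
```

```text
t 7.6 p [554.5988  91.3664 165.067 ] F [-0.4417 -0.6303 -0.965 ] w 0.004 q [-0.5557  0.2414  0.3611  1.7388 -0.0923  1.175   1.2818]
tool y ang -6.890396773500424 tool z [ 0.0028  0.0012 -1.    ]
dp total (units) [-1.935   0.5076  0.0737]
```

Request:
{"name": "move_arm", "arguments": {"claw": [0,0,0,0,0,0,0,0], "dp": [[-0.12,0.03,0.005],[-0.14,0.036,0.005],[-0.14,0.036,0.005],[-0.14,0.036,0.005],[-0.14,0.036,0.005],[-0.14,0.036,0.005],[-0.14,0.036,0.005],[-0.14,0.036,0.005]], "turn": [[0,0,0],[0,0,0],[0,0,0],[0,0,0],[0,0,0],[0,0,0],[0,0,0],[0,0,0]]}}

```text
clock: 8.27
position: [0.5828, -0.1352, 0.1542]
ee_rot: [0.748, 0.663, -0.001, -0.001]
ft_force: [-0.1, 0.1, -0.4]
grip_width: -0.001
```

Request:
{"name": "move_arm", "arguments": {"claw": [0,0,0,0,0,0,0,0], "dp": [[-0.14,0.036,0.005],[-0.14,0.036,0.005],[-0.14,0.036,0.005],[-0.14,0.036,0.005],[-0.12,0.03,0.005],[-0.1,0.03,0.005],[0,0,0],[0,0,0]], "turn": [[0,0,0],[0,0,0],[0,0,0],[0,0,0],[0,0,0],[0,0,0],[0,0,0],[0,0,0]]}}

```text
clock: 8.93
position: [0.6042, -0.2949, 0.1478]
ee_rot: [0.749, 0.662, -0.001, -0.001]
ft_force: [0.2, 1.6, -1.0]
grip_width: 0.002
```

```bash
python3 -c "
from h import *
st((609,-305,75))
im=cams.camera('top'); cv2.imwrite('pics/top8.png',cv2.resize(im[170:280,215:420,::-1],None,fx=3.8,fy=3.8,interpolation=cv2.INTER_CUBIC))
m=masks(im)
c=blob(m['disc'].astype(np.uint8),(235,190,275,265)); print('disc at z=.02',*circ('top',c,.02))
im=cams.camera('scene'); cv2.imwrite('pics/scene8.png',cv2.resize(im[130:290,150:360,::-1],None,fx=3.7,fy=3.7,interpolation=cv2.INTER_CUBIC))
"
```

```text
t 8.93 p [ 604.1519 -294.8798  147.7782] F [ 0.1963  1.6333 -1.0069] w 0.002 q [ 0.0209  0.5263  0.5152  1.4487 -0.2639  1.2382  2.0129]
tool y ang -7.028387307757617 tool z [-0.0025  0.0002 -1.    ]
dp total (units) [-0.0472  0.0312  0.3638]
disc at z=.02 [586.4666  88.1825] 59.88615417480469 56.236734339606606
```

View pics/top8.png

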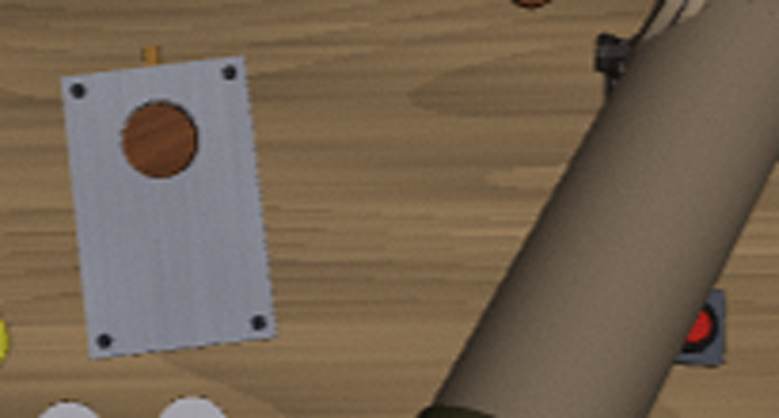

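View pics/scene8.png

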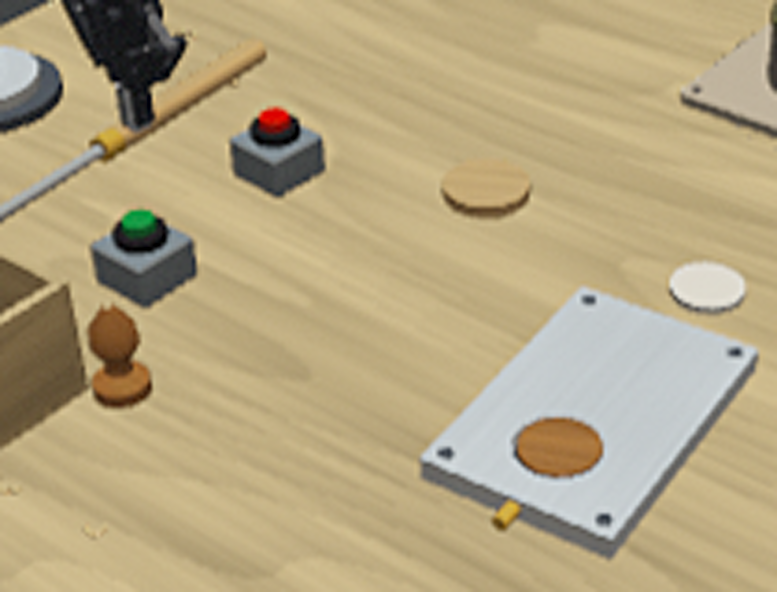

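From both views the disc is flush and centred: (586.5,88.2) mm at plate level against the recess at (588,87), and round at 60 mm. The closed fingers are near the green button, so I'll centre over it and lower to 65 mm.

Request:
{"name": "move_arm", "arguments": {"claw": [0,0,0,0,0,0,0,0], "dp": [[-0.024,0.018,0],[-0.023,0.018,0],[0,0,0.1],[0,0,0.1],[0,0,0.1],[0,0,0.07],[0,0,0.04],[0,0,0]], "turn": [[0,0,0],[0,0,0],[0,0,0],[0,0,0],[0,0,0],[0,0,0],[0,0,0],[0,0,0]]}}

```text
clock: 9.7
position: [0.6107, -0.3033, 0.0655]
ee_rot: [0.748, 0.664, -0.001, -0.001]
ft_force: [-0.6, 0.3, 0.2]
grip_width: 0.0
```

```bash
python3 -c "
from h import *
st((610,-305,58))
im=cams.camera('scene'); cv2.imwrite('pics/scene9.png',cv2.resize(im[130:230,130:270,::-1],None,fx=5,fy=5,interpolation=cv2.INTER_CUBIC))
"
```

```text
t 9.7 p [ 610.7293 -303.3353   65.4647] F [-0.5548  0.2987  0.2083] w 0.0 q [ 0.0538  0.6238  0.4845  1.4894 -0.3088  1.1075  2.0509]
tool y ang -6.864355088260153 tool z [-0.0025  0.001  -1.    ]
dp total (units) [-0.0087 -0.0025  0.0373]
```

View pics/scene9.png

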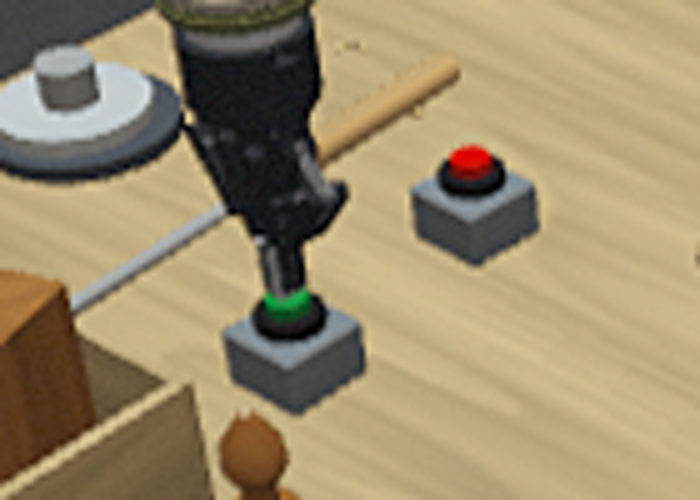

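The fingers are right above the green button, at (288,300) in the crop. I'll press it gently.

Request:
{"name": "move_arm", "arguments": {"claw": [0,0,0,0,0,0], "dp": [[-0.008,0,0.015],[0,0,0.015],[0,0,0.015],[0,0,0.01],[0,0,0.01],[0,0,0]], "turn": [[0,0,0],[0,0,0],[0,0,0],[0,0,0],[0,0,0],[0,0,0]]}}

```text
clock: 10.25
position: [0.6119, -0.3063, 0.0561]
ee_rot: [0.748, 0.663, 0.001, 0.001]
ft_force: [-1.2, -0.9, 10.6]
grip_width: -0.002
```

Request:
{"name": "move_arm", "arguments": {"claw": [0,0], "dp": [[0,0,0],[0,0,0]], "turn": [[0,0,0],[0,0,0]]}}

```text
clock: 10.42
position: [0.6119, -0.3063, 0.0561]
ee_rot: [0.748, 0.663, 0.001, 0.001]
ft_force: [-2.7, -0.5, 11.6]
grip_width: 0.004
```

```bash
python3 -c "
from h import *
st((610,-305,52))
im=cams.camera('scene'); cv2.imwrite('pics/scene10.png',cv2.resize(im[150:220,150:250,::-1],None,fx=7,fy=7,interpolation=cv2.INTER_CUBIC))
"
```

```text
t 10.42 p [ 611.8735 -306.2904   56.1204] F [-2.7467 -0.4604 11.5899] w 0.004 q [ 0.0597  0.6351  0.481   1.4936 -0.3152  1.0878  2.0573]
tool y ang -6.9040124593307945 tool z [ 0.0022 -0.001  -1.    ]
dp total (units) [ 0.0053 -0.0101  0.0206]
```

View pics/scene10.png

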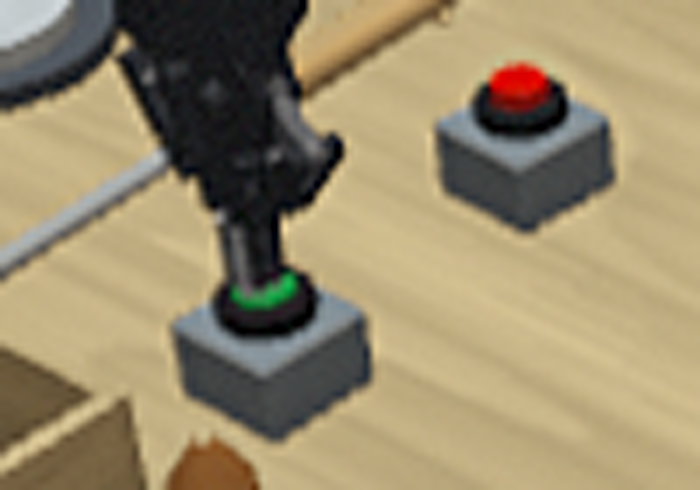

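The force is 11.6 N with TCP z at 56.1 mm. The picture shows the green cap down at collar level, compared with the proud red one. To confirm it has bottomed out, I'll add a small extra press and see how stiff it is.

Request:
{"name": "move_arm", "arguments": {"claw": [0,0,0,0], "dp": [[0,0,0.006],[0,0,0.006],[0,0,0],[0,0,0]], "turn": [[0,0,0],[0,0,0],[0,0,0],[0,0,0]]}}

```text
clock: 10.8
position: [0.612, -0.3063, 0.0558]
ee_rot: [0.748, 0.663, 0.001, 0.001]
ft_force: [-9.2, 4.6, 28.6]
grip_width: 0.002
```

```bash
python3 -c "
from h import *
st((610,-305,52))
im=cams.camera('scene'); cv2.imwrite('pics/scene11.png',cv2.resize(im[150:220,150:250,::-1],None,fx=7,fy=7,interpolation=cv2.INTER_CUBIC))
"
```

```text
t 10.8 p [ 612.0065 -306.3327   55.7651] F [-9.2064  4.5565 28.6233] w 0.002 q [ 0.0602  0.6354  0.4807  1.4939 -0.3163  1.0868  2.0581]
tool y ang -6.909668407476873 tool z [ 0.003  -0.0005 -1.    ]
dp total (units) [ 0.0054 -0.0108  0.0188]
```

View pics/scene11.png

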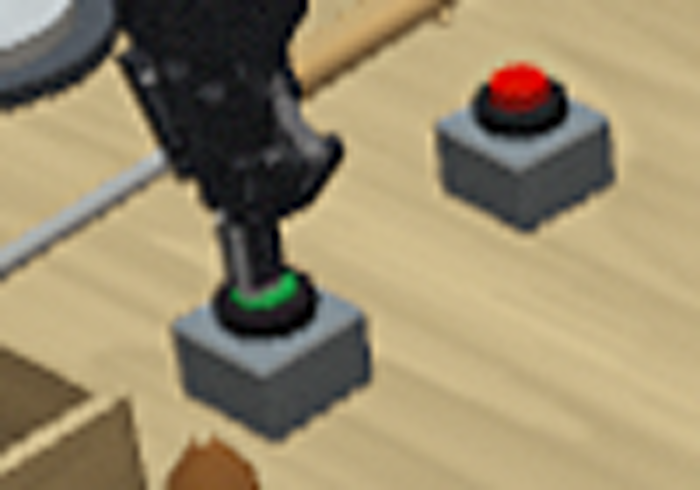

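The contact is hard: +17 N for only 0.35 mm, so something has bottomed at TCP 55.8 mm. As a check that the full 6 mm was travelled, I'll release in small steps and read where the spring force vanishes.

Request:
{"name": "move_arm", "arguments": {"claw": [0,0,0], "dp": [[0,0,-0.012],[0,0,-0.012],[0,0,0]], "turn": [[0,0,0],[0,0,0],[0,0,0]]}}

```text
clock: 11.1
position: [0.6118, -0.3062, 0.058]
ee_rot: [0.748, 0.663, 0.0, 0.001]
ft_force: [0.4, -2.7, 3.9]
grip_width: 0.001
```

Request:
{"name": "move_arm", "arguments": {"claw": [0,0,0], "dp": [[0,0,-0.008],[0,0,0],[0,0,0]], "turn": [[0,0,0],[0,0,0],[0,0,0]]}}

```text
clock: 11.35
position: [0.6114, -0.3056, 0.0583]
ee_rot: [0.748, 0.663, 0.0, 0.0]
ft_force: [1.7, -1.6, 3.5]
grip_width: -0.004
```

Request:
{"name": "move_arm", "arguments": {"claw": [0,0,0], "dp": [[0,0,-0.008],[0,0,0],[0,0,0]], "turn": [[0,0,0],[0,0,0],[0,0,0]]}}

```text
clock: 11.6
position: [0.6111, -0.3054, 0.0597]
ee_rot: [0.748, 0.663, -0.0, -0.0]
ft_force: [0.6, -2.2, 2.6]
grip_width: 0.002
```

Request:
{"name": "move_arm", "arguments": {"claw": [0,0,0], "dp": [[0,0,-0.008],[0,0,0],[0,0,0]], "turn": [[0,0,0],[0,0,0],[0,0,0]]}}

```text
clock: 11.85
position: [0.6109, -0.3052, 0.0612]
ee_rot: [0.748, 0.663, -0.0, -0.0]
ft_force: [-0.2, -0.2, 2.4]
grip_width: 0.002
```

Request:
{"name": "move_arm", "arguments": {"claw": [0,0,0], "dp": [[0,0,-0.008],[0,0,0],[0,0,0]], "turn": [[0,0,0],[0,0,0],[0,0,0]]}}

```text
clock: 12.1
position: [0.6109, -0.3052, 0.0628]
ee_rot: [0.748, 0.663, -0.0, -0.0]
ft_force: [-0.1, -0.7, 0.7]
grip_width: 0.002
```

Request:
{"name": "move_arm", "arguments": {"claw": [0,0,0], "dp": [[0,0,-0.01],[0,0,0],[0,0,0]], "turn": [[0,0,0],[0,0,0],[0,0,0]]}}

```text
clock: 12.35
position: [0.6112, -0.3055, 0.0651]
ee_rot: [0.748, 0.663, 0.0, -0.0]
ft_force: [0.0, -0.4, -0.1]
grip_width: -0.002
```

The spring force fell as given: 3.9 N at 58.0 mm, 2.4 N at 61.2 mm, and about zero by 63 mm. The travel therefore spanned about 62 to 55.8 mm, which is the full 6 mm (the shut tips reach about 4 mm past the TCP). Now I'll retreat and do a last check.

Request:
{"name": "move_arm", "arguments": {"claw": [0,0,0,0,0,0,0,0], "dp": [[0,0,-0.1],[0,0,-0.15],[0,0,-0.15],[0,0,-0.15],[0,0,-0.1],[0,0,-0.05],[0,0,0],[0,0,0]], "turn": [[0,0,0],[0,0,0],[0,0,0],[0,0,0],[0,0,0],[0,0,0],[0,0,0],[0,0,0]]}}

```text
clock: 13.02
position: [0.611, -0.3053, 0.2042]
ee_rot: [0.748, 0.663, -0.0, -0.0]
ft_force: [0.2, -0.5, -1.1]
grip_width: 0.002
```

```bash
python3 -c "
from h import *
st()
im=cams.camera('top'); m=masks(im)
c=blob(m['disc'].astype(np.uint8),(235,190,275,265)); print('disc at z=.02',*circ('top',c,.02))
im=cams.camera('scene'); cv2.imwrite('pics/scene12.png',im[:,:,::-1])
a=cv2.imread('pics/scene0.png'); m=masks(im); m0=masks(a[:,:,::-1].copy())
for k,b in (('green',(172,178,205,205)),('red',(210,152,240,175))):
    print(k,*[ (cv2.contourArea(c),c.mean((0,1))) for c in (blob(q[k].astype(np.uint8),b) for q in (m0,m))])
"
```

```text
t 13.02 p [ 611.0145 -305.3276  204.1593] F [ 0.205  -0.527  -1.0677] w 0.002 q [ 0.0354  0.5114  0.5291  1.349  -0.2562  1.3494  2.0152]
tool y ang -6.8843202171722915 tool z [-0.0005  0.0005 -1.    ]
disc at z=.02 [586.5598  88.1294] 59.88615417480469 56.12889831741013
green (45.0, array([187.    , 190.0417])) (45.0, array([187.    , 190.0417]))
red (30.5, array([223.6842, 162.2105])) (30.5, array([223.6842, 162.2105]))
```

View pics/scene12.png

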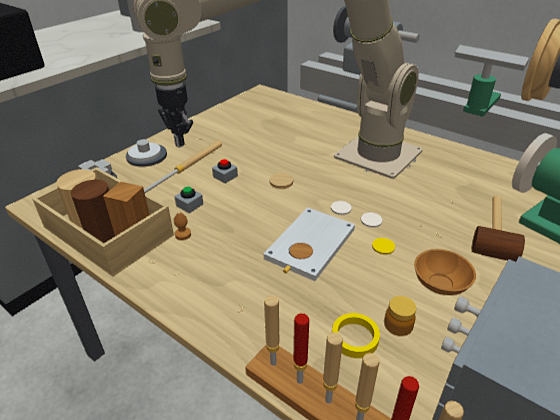

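The disc is flush in the recess at (301,251). The green and red buttons are pixel-for-pixel where they started, and everything else is in place. I'm handing in.

```bash
python3 -c "
from workcell import manip
print(manip.hand_in())"
```

```text
the job is handed in; nothing more can be done
None
```

I pushed the cherry disc into the recess, then pressed the green button right down and let it spring back. The job was handed in at about 13 s, and no verdict is reported.

- **Disc:** I nudged it along the plate with the part-open fingers used as a fork, without gripping or lifting it. It hung tilted on the rim for a moment, and a small further push dropped it in. Both cameras then showed it flat and flush, and the top view still placed it within about 2 mm of the recess centre after the press.
- **Green button:** I pressed it only after seeing the disc seated. It met a hard stop with a peak of about 29 N upward (about 30 N in all), and the spring force during release fits the full 6 mm of travel. Afterwards it was back at exactly its starting pixels.
- **Disagreement:** The stop came with the TCP (the stated fingertip point) at 55.8 mm, where I expected 52 mm. The release forces suggest the shut fingertips reach about 4 mm past that point. The press was therefore somewhat firmer than planned, but below the 40 N and 120 N limits.
- **Everything else:** The red button was not touched and is at its starting pixels. Nothing else on the bench looked moved in the last scene picture.

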